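# Press-and-turn the loose stopcock key home on the rinse tank

## Robot

A 6-joint arm with a two-finger parallel gripper is mounted at the origin on the work surface. World frame = base frame: x ahead of the robot, y to its left, z up, the work surface at z = 0. Lengths are in m, angles in rad, forces in N, time in s.
With the tool pointing down it reaches from about 0.425 to 1.125 m from the base axis. Payload 14.9 kg.
Tool frame: the origin (TCP) lies at the very end of the fingers, on their centre line; the grasp point (between the pads) lies behind it (r.tcp_to_grasp is the y of the grasp point in the tool frame, in m); y points along the fingers, z is the direction in which the jaws open and shut, and the axes are right-handed (so a half turn about y gives the same grasp; the last joint's range is limited). The gripper opens to 91 mm and grips with 3 to 60 N. Pads are 32 mm wide; open, the fingers measure 118 mm over their backs; the gripper's body (76 mm by 178 mm) begins 60 mm behind the grasp point.
Start: joints at [1.132, 0.379, 1.734, -0, 1.028, -0.033], TCP at [0.276, 0.643, 0.214] pointing down, gripper open.
Joint ranges: [-2.77, 2.77], [-0.74, 2.19], [0, 2.66], [-1.06, 4.2], [0.31, 2.87], [-3.08, 3.08]. Speed limits (rad/s): [1.89, 1.89, 2.39, 3.14, 3.14, 3.14].

## Interface

Orientations are given as a unit quaternion [x, y, z, w].
In Python, from rig import r gives the robot as it stands.
- The arm moves only by the tool send_rows, never from a script. Its argument "targets" is a list that holds one entry, the list of rows, each a list of 6 numbers: the shift along the tool's x, y, z normalised to -1 to 1, where 1 is 120 mm, then the turn, a rotation vector about the tool's x, y, z normalised to -1 to 1, where 1 is 45 degrees. A call has 1 to 20 rows; each row is the pose to reach, as a shift and turn from the pose commanded when the call began, along the tool's axes at that moment; what a row does not reach only later rows make up. A row lasts 1/8 s, in which the tool goes at most 62.5 mm and 10.7 degrees, less where a joint would pass 70% of its speed; a pose out of reach is approached as far as the arm can. A call with a number of a shift or a turn outside -1 to 1 is refused whole. A call with a gripper value outside its range is refused whole. "gripper" is the closure, from 0 (fully open) to 1 (shut), set as the call begins (left out, the last holds). The fingers move at their own pace and stop on an object; "newtons" is the grip in N (left out, the last holds). Time passes only in rows, so rows that repeat a pose let the fingers close. It gives the time, the measured TCP pose, the force and the opening at its end, in the units of the state.
- r.get_state(): the state, without advancing time (a new reading comes with each control period).
- r.grab_frame(name): name is "scene" or "top" or "wrist"; returns (picture, depth): 420x560x3 uint8, blue, green, red; 420x560 float32, m along the optical axis (not along the pixel's ray), 0 where there is no reading.
- r.get_calibration(name): a dict with "vertical_fov" (degrees; the focal length in pixels is half the picture's height over the tangent of half this angle, whatever the lens; pixels are square), "cx", "cy" (the principal point, pixels), "k1" (the pictures are not rectified: a ray, as slopes to the right and down, at radius r is drawn at 1 + k1 r^2 times it, then the intrinsics apply), "R" (3x3) and "t" (3): a world point X has camera coordinates R X + t. Camera axes: x right, y down, z forward; pixel columns grow to the right and rows downward; lengths in m; the calibration is good to about 2 mm. A picture is of the moment at which its call begins: read the wrist's pose just before it. get_calibration takes no time and is no camera call; for the wrist camera it gives the pose at the moment of the call.
- r.hand_in(): hands the job in, once; it reports no verdict.
Trained networks look in the newest picture that a camera, given by its name, has taken for a name from the list of things; names that differ only in an ending like _2 or _b are one class to them, and where a whole thing is asked for, a point or a joint stands for the part that bears it (a point fixed in the world has none). Each returns a list of dicts, best first, with "conf" (0 to 1); they miss things now and then, are a little off and sometimes report something else, mostly with a low value. They report only what shows in the picture. A call takes as long as a camera call.
- r.masks_of(camera, thing): "pixels" (420x560 bool, what is visible of it) and "rect" ([left, top, width, height] in pixels, round what is visible of it).
The state is a dict: "time_s": time; "joint_pos": joint angles; "joint_vel": joint speeds; "effort": joint torques, N m; "tool_pos": TCP position; "orientation": TCP orientation; "ft_force": force on the tool from outside, world axes, zero at the start; "ft_torque": the same for the moment, N m; "opening": finger opening in m.
Only numpy, scipy, OpenCV 4.12 (cv2) and the standard library are available. Lean on these libraries where they do the work, as an engineer would, in place of code of your own. Each camera call takes 0.05 s, during which the arm holds its last target. There are 200 camera calls.

## Task

The blue stopcock key of the rinse tank has worked loose and stands proud of its tapered barrel with the outlet open. Close it: hold its flat handle and turn it a quarter turn clockwise (seen from its handle end) until the handle stands squarely across the glass tube, pressing it into the taper all the while you turn, so that it sinks during the turn and ends fully home and holding - do not ram it home before turning, nor do the turn first and push afterwards. Then let go and leave the key there, without disturbing the beaker, bottle and slide box around it.

Things in the scene. Friction and masses are not known exactly. Their poses are not given: they have to be found in the camera images.
- key_grip (a point): centre of the blue key's flat handle, where to grasp: a plate 64 mm long, 12 thick, 40 tall along the key's axis. Frame: z along that axis, out of the barrel (leans 30 degrees from vertical, towards the stand's +x, the side away from the robot); y along the 64 mm; x across the thickness. Below the plate: neck 18 mm across, 10 long, and collar 36 mm across, its underside 36 mm below this point
- mouth (a point): centre of the barrel's top face (barrel 38 mm across), on the key's axis, fixed to the stand. Frame not tilted: z up, y along the level glass tube towards the tank; the key's axis leans from here 30 degrees off vertical towards +x. key_grip is 36 mm from here along the axis when the key is fully home, 48 mm when right out
- plug (a joint): how far the key has gone into the barrel, m: 0 = standing 12 mm proud, 0.012 = fully home, collar against the barrel; starts at 0 to 0.002. The taper grips: pushed straight in, slowly, it takes about 25 to 30 N; while it is being turned, 15 to 20 N is enough. It stays where it is left, but let go under full push it may spring back 1 to 2 mm: ease the push first
- key (a joint): turn of the key, rad, growing clockwise seen from the handle end: 0 = handle in line with the glass tube (open), 1.571 = squarely across it (closed). It starts between -0.1 and 0.2. No stop at 1.571. Turning it takes about 0.25 N m once it is in the taper
- beaker_rim (a point): centre of the mouth of a glass beaker 72 mm across and 75 mm tall, standing on the table under the outlet bend; leave alone
- reagent: amber bottle with black cap, 60 mm across, 130 mm tall; origin at the centre of its underside; leave alone
- slidebox: green slide box 60 x 90 x 32 mm; origin at the centre of its underside; leave alone
- stand: the fixed stand: white base 160 x 300 mm; origin on the table straight below mouth, 150 mm under it; y along the glass tube (16 mm thick, about 125 mm above the table), which runs to a white tank (100 mm across, lid top 164 mm above the table) centred at y = +172 mm and to an outlet bend at y = -136 mm

How it is judged:
By the outcome, as a careful person would: the job done as asked, in the order asked, and still so for the second after the job is handed in, with the robot touching nothing.
It also fails if it takes over 48 s, if anything falls off the work surface, if the arm or the gripper's body presses on something with over 40 N, if the wrist force passes 120 N, or if a joint passes its speed limit or range.

## Working session

There is one attempt and no reset: what is moved stays moved. The work goes in short steps, Python scripts to look and compute and a tool call to move; the robot and the scene stay as the last step left them, time stands still between calls to the robot, and variables do not carry over. Pictures are saved under pics/ and viewed, about 8 in all and at most 12, crops included, and the job is handed in when it is done.

Besides the shell and the picture viewer there is one more tool, called after ">>>" by a JSON object that holds its "name" and its "arguments", one argument or row to a line. send_rows: Moves the arm, as the interface text tells. Its arguments: {"type":"object","properties":{"targets":{"type":"array"},"gripper":{"type":"number"},"newtons":{"type":"number"}},"required":["targets"]}

```bash
mkdir -p pics; ls; cat > h.py <<'E'
import numpy as np, cv2
from rig import r
from scipy.spatial.transform import Rotation as Ro
def cal(n):
    c=r.get_calibration(n); f=210/np.tan(np.radians(c["vertical_fov"])/2); return c,f
def ray(c,f,u,v):
    xd=(np.asarray(u,float)-c["cx"])/f; yd=(np.asarray(v,float)-c["cy"])/f
    x,y=xd.copy(),yd.copy()
    for _ in range(20):
        s=1+c["k1"]*(x*x+y*y); x,y=xd/s,yd/s
    return x,y
def cloud(c,f,d,m):
    v,u=np.nonzero(m&(d>0)); x,y=ray(c,f,u,v); z=d[v,u]
    P=np.stack([x*z,y*z,z],1); return (P-np.array(c["t"]))@np.array(c["R"])
def proj(c,f,X):
    p=np.array(c["R"])@np.asarray(X)+np.array(c["t"]); x,y=p[0]/p[2],p[1]/p[2]; s=1+c["k1"]*(x*x+y*y)
    return np.array([c["cx"]+f*x*s,c["cy"]+f*y*s])
E
python3 - <<'E'
from h import *
np.set_printoptions(precision=3,suppress=True)
print(r.tcp_to_grasp, r.get_state())
ims=[]
for n in ["scene","top"]:
    c,f=cal(n); im,d=r.grab_frame(n); ims.append(im)
    print(n,f,np.array(c["R"]).tolist(),c["t"])
    for t in ["key_grip","stand","beaker_rim","reagent","slidebox"]:
        for m in r.masks_of(n,t)[:2]:
            P=cloud(c,f,d,m["pixels"]); print(n,t,round(m["conf"],2),m["rect"],np.median(P,0),P.min(0),P.max(0))
cv2.imwrite("pics/a.png",np.vstack(ims)[:, :][::1]); 
cv2.imwrite("pics/s.png",ims[0]);cv2.imwrite("pics/t.png",ims[1])
E
```

```text
pics
-0.0188 {'time_s': 0.0, 'joint_pos': array([ 1.132,  0.379,  1.735,  0.   ,  1.029, -0.033]), 'joint_vel': array([ 0.001,  0.   ,  0.001, -0.001,  0.001,  0.   ]), 'effort': array([  0.002, -76.37 , -43.439,   0.065,   0.042,  -0.   ]), 'tool_pos': array([0.276, 0.643, 0.213]), 'orientation': array([ 0.693, -0.143,  0.142, -0.692]), 'ft_force': array([-1.084, -0.189,  0.56 ]), 'ft_torque': array([-0.001,  0.022,  0.016]), 'opening': 0.09111463468060642}
scene 404.86817599432936 [[0.7965772101559591, 0.604285204547922, -0.0174396050593262], [0.43975965056120747, -0.5990097189537598, -0.6691777090857276], [-0.41482068173903025, 0.5253824779752502, -0.742897741171793]] [-0.511 -0.168  1.017]
scene key_grip 0.91 [187.1, 196.7, 42.6, 28.9] [ 0.566 -0.075  0.196] [ 0.39  -0.104 -0.003] [0.588 0.085 0.21 ]
scene key_grip 0.63 [165.5, 344.9, 70.5, 67.9] [ 0.669 -0.241  0.031] [ 0.614 -0.286 -0.004] [ 0.699 -0.186  0.035]
scene stand 0.71 [122.6, 150.5, 208.2, 164.7] [ 0.569 -0.     0.014] [ 0.391 -0.199 -0.004] [0.674 0.296 0.21 ]
scene stand 0.29 [165.8, 346.8, 67.6, 66.5] [ 0.669 -0.2
[... 507 characters left out ...]
528864, -0.013027715660893351, -0.17637360092145463], [0.17629509227241225, 0.006956150737984369, -0.984312781796301]] [0.055 0.637 0.744]
top key_grip 0.69 [338.1, 220.5, 38.7, 35.7] [ 0.56  -0.068  0.19 ] [ 0.531 -0.152 -0.004] [ 0.617 -0.04   0.211]
top stand 0.9 [222.6, 194.6, 200.0, 113.0] [0.545 0.003 0.015] [ 0.434 -0.229 -0.004] [0.672 0.176 0.211]
top beaker_rim 0.77 [386.0, 261.1, 45.7, 38.6] [ 0.478 -0.213  0.043] [ 0.452 -0.251 -0.003] [ 0.525 -0.144  0.128]
top reagent 0.62 [313.5, 151.5, 32.2, 36.5] [ 0.705 -0.041  0.089] [ 0.687 -0.075 -0.002] [ 0.744 -0.017  0.133]
top slidebox 0.8 [393.3, 180.6, 47.8, 34.1] [ 0.661 -0.236  0.031] [ 0.628 -0.298 -0.003] [ 0.706 -0.19   0.036]
```

View pics/s.png

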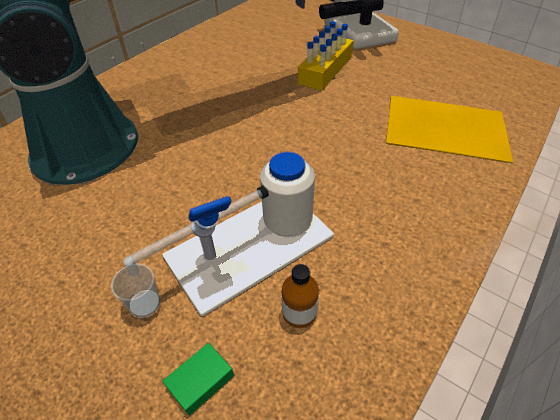

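View pics/t.png

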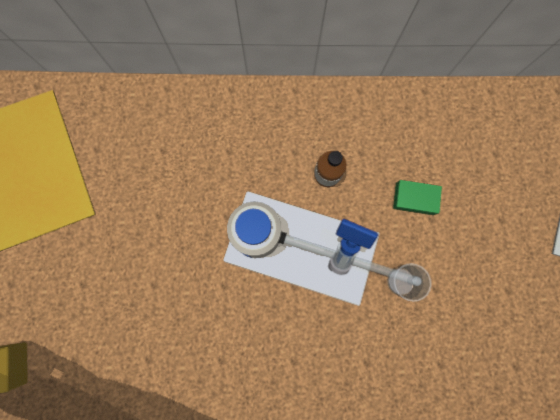

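```bash
cat > m.py <<'E'
from h import *
np.set_printoptions(precision=4,suppress=True)
for n in ["scene","top"]:
    c,f=cal(n); im,d=r.grab_frame(n)
    P=cloud(c,f,d,np.ones(d.shape,bool)); 
    B=P[(P[:,2]>.008)&(P[:,2]<.022)&(abs(P[:,0]-.55)<.17)&(abs(P[:,1])<.21)]
    rc=cv2.minAreaRect((B[:,:2]*1000).astype(np.float32)); print(n,"base z",np.median(B[:,2]),rc,len(B))
    hsv=cv2.cvtColor(im,cv2.COLOR_BGR2HSV); bl=cv2.inRange(hsv,(105,120,40),(130,255,255))>0
    w=cv2.erode(bl.astype(np.uint8),np.ones((3,3)))>0
    Q=cloud(c,f,d,w); 
    L=Q[(Q[:,2]>.15)&(Q[:,1]>.05)&(abs(Q[:,0]-.6)<.1)]; print("lid",np.median(L,0),(L.min(0)+L.max(0))/2)
    K=Q[(Q[:,2]>.16)&(Q[:,1]<.0)&(Q[:,1]>-.15)&(abs(Q[:,0]-.56)<.08)]
    print("handle",len(K),K.mean(0),K.min(0),K.max(0))
    np.save("K_%s.npy"%n,K)
E
python3 m.py
```

```text
scene base z 0.012851117169364632 ((578.343505859375, -30.679443359375), (357.86016845703125, 282.6455078125), 89.95740509033203) 8497
lid [0.5827 0.0974 0.1629] [0.5811 0.1008 0.1589]
handle 443 [ 0.5698 -0.0765  0.1946] [ 0.5458 -0.1042  0.1601] [ 0.587  -0.0486  0.2093]
top base z 0.013342967718228736 ((577.6143798828125, -24.260269165039062), (388.26824951171875, 267.56488037109375), 85.32748413085938) 6489
lid [0.5786 0.103  0.1633] [0.5789 0.1027 0.1636]
handle 707 [ 0.5592 -0.0692  0.19  ] [ 0.5327 -0.0992  0.1601] [ 0.5841 -0.0432  0.2111]
```

```bash
cat > m2.py <<'E'
from h import *
np.set_printoptions(precision=4,suppress=True)
for n in ["scene","top"]:
    c,f=cal(n); im,d=r.grab_frame(n)
    hsv=cv2.cvtColor(im,cv2.COLOR_BGR2HSV)
    v,u=np.mgrid[:420,:560]; x,y=ray(c,f,u,v); W=(np.stack([x*d,y*d,d],-1)-np.array(c["t"]))@np.array(c["R"])
    b=(W[...,2]>.007)&(W[...,2]<.022)&(d>0)&(hsv[...,1]<70)
    b=cv2.morphologyEx(b.astype(np.uint8),cv2.MORPH_OPEN,np.ones((3,3)))
    k,lab,st,_=cv2.connectedComponentsWithStats(b); 
    big=[i for i in range(1,k) if st[i,4]>150 and abs(W[lab==i][:,0].mean()-.56)<.12 and abs(W[lab==i][:,1].mean())<.2]
    B=W[np.isin(lab,big)]; print(n,len(B),cv2.minAreaRect((B[:,:2]*1000).astype(np.float32)),[st[i].tolist() for i in big])
    T=W[(W[...,2]>.115)&(W[...,2]<.14)&(d>0)&(hsv[...,1]<70)&(abs(W[...,0]-.53)<.1)&(W[...,1]>-.2)&(W[...,1]<.04)]
    l=cv2.fitLine((T*1000).astype(np.float32),cv2.DIST_HUBER,0,.01,.01).ravel(); print("tube",len(T),l,np.degrees(np.arctan2(-l[0],l[1])))
    np.save("T.npy",T)
    pts=None
c,f=cal("top");
im,_=r.grab_frame("top"); cv2.imwrite("pics/z.png",cv2.resize(im[180:320,200:460],None,fx=3,fy=3,interpolation=cv2.INTER_CUBIC))
E
python3 m2.py
```

```text
scene 8235 ((554.8285522460938, 8.77783203125), (298.75341796875, 161.90711975097656), 72.92408752441406) [[163, 203, 170, 112, 8235]]
tube 935 [  0.2944   0.9557   0.0028 521.8937 -93.5707 128.9538] -17.123571
top 6318 ((555.7396240234375, 8.867599487304688), (300.69085693359375, 160.0026397705078), 72.90412139892578) [[243, 192, 98, 58, 2153], [357, 243, 19, 18, 197], [224, 244, 145, 62, 3968]]
tube 1218 [  0.2828   0.9592  -0.0034 520.0779 -83.5433 129.9976] -16.428425
```

View pics/z.png

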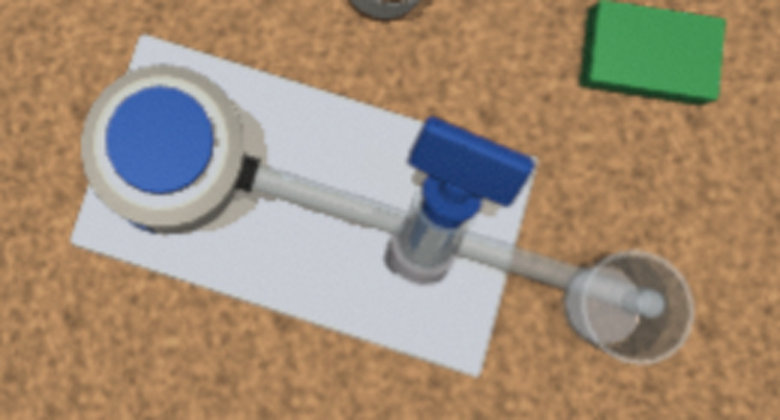

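```bash
cat > m3.py <<'E'
from h import *
np.set_printoptions(precision=4,suppress=True)
th=np.radians(17.08); yh=np.array([np.sin(th),np.cos(th),0]); xh=np.array([np.cos(th),-np.sin(th),0])
M=np.array([.5295,-.0624,.150]); a=.5*xh+np.cos(np.pi/6)*np.array([0,0,1]); e1=np.cross(yh,a)
if __name__=="__main__":
    for n in ["scene","top"]:
        q=(np.load(f"K_{n}.npy")-M)@np.stack([e1,yh,a],1)*1000
        h=np.percentile(q[:,2],97); t=q[(q[:,2]>h-5)]
        print(n,len(t),"top a",h,cv2.minAreaRect(t[:,:2].astype(np.float32)), "all",cv2.minAreaRect(q[q[:,2]>35][:,:2].astype(np.float32)))
        u,s,vt=np.linalg.svd(t[:,:2]-t[:,:2].mean(0)); print(vt[0],np.degrees(np.arctan(vt[0][0]/vt[0][1])))
    s=r.get_state(); Rt=Ro.from_quat(s["orientation"]); print(Rt.as_matrix())
    for sg in (1,-1):
        for ang in (0,.05,1.571):
            z=sg*Ro.from_rotvec(-a*ang).apply(e1); R=np.stack([np.cross(-a,z),-a,z],1)
            print(sg,ang,R[:,2],(Rt.inv()*Ro.from_matrix(R)).as_rotvec(degrees=True))
E
python3 m3.py
```

```text
scene 239 top a 72.44596970690378 ((12.757402420043945, -0.5120468139648438), (59.39524459838867, 8.681089401245117), 82.67662048339844) all ((12.94732666015625, -0.7300510406494141), (59.7829704284668, 9.031570434570312), 82.52153778076172)
[-0.1273 -0.9919] 7.312420487617294
top 150 top a 72.50511099261705 ((8.74576187133789, 1.651540756225586), (55.86362838745117, 6.946953296661377), 83.1786117553711) all ((8.210271835327148, 1.8054542541503906), (56.035911560058594, 7.895823001861572), 83.46465301513672)
[0.1319 0.9913] 7.57984296756323
[[ 0.9188  0.      0.3947]
 [-0.3947 -0.      0.9188]
 [ 0.     -1.     -0.    ]]
1 0 [ 0.8278 -0.2544 -0.5   ] [-24.4035  81.7634  21.9091]
1 0.05 [ 0.8121 -0.3018 -0.4994] [-25.1013  84.5461  21.427 ]
1 1.571 [-0.2939 -0.9558  0.0001] [-45.0448 168.1076  -2.4307]
-1 0 [-0.8278  0.2544  0.5   ] [ 22.5491 -93.7339  25.1163]
-1 0.05 [-0.8121  0.3018  0.4994] [ 21.7598 -90.9557  25.4913]
-1 1.571 [ 0.2939  0.9558 -0.0001] [-1.6173 -6.0137 29.9712]
```

```bash
cat > plan.py <<'E'
from h import *
from m3 import *
from scipy.spatial.transform import Slerp
M=M+.012*xh
def pose(hgt,ang,off=np.zeros(3)):  # hgt: grasp point along axis from mouth
    z=-Ro.from_rotvec(-a*ang).apply(e1); R=np.stack([np.cross(-a,z),-a,z],1)
    return M+a*(hgt-.0188)+off, Ro.from_matrix(R)
def rel(p0,R0,p1,R1):
    return np.r_[R0.inv().apply(p1-p0)/.12,(R0.inv()*R1).as_rotvec(degrees=True)/45]
def here():
    s=r.get_state(); return s["tool_pos"],Ro.from_quat(s["orientation"])
E
python3 - <<'E'
from plan import *
p0,R0=here(); p1,R1=pose(.145,.13); print(p1)
p,R=p0,R0; N=6; sl=Slerp([0,1],Ro.concatenate([R0,R1]))
for i in range(1,N+1):
    f=i/N; pt=p0+(p1-p0)*f+np.array([0,0,.07*np.sin(np.pi*f)]); Rt=sl(f); print(rel(p,R,pt,Rt).round(2).tolist(),pt); p,R=pt,Rt
E
```

```text
[ 0.6013 -0.0845  0.2593]
[0.81, -0.35, -0.75, 0.08, -0.32, 0.1] [0.3305 0.5219 0.2565]
[0.58, -0.38, -0.91, 0.08, -0.32, 0.1] [0.3846 0.4006 0.2897]
[0.32, -0.34, -1.01, 0.08, -0.32, 0.1] [0.4388 0.2794 0.3066]
[0.06, -0.26, -1.07, 0.08, -0.32, 0.1] [0.493  0.1581 0.3048]
[-0.22, -0.19, -1.08, 0.08, -0.32, 0.1] [0.5471 0.0368 0.2867]
[-0.48, -0.16, -1.01, 0.08, -0.32, 0.1] [ 0.6013 -0.0845  0.2593]
```

>>> {"name": "send_rows", "arguments": {
  "targets": [
    [[0.8, -0.4, -0.75, 0.08, -0.32, 0.1], [0.8, -0.4, -0.75, 0.08, -0.32, 0.1], [0.8, -0.4, -0.75, 0.08, -0.32, 0.1]]
  ],
  "gripper": 0
}}

```text
time_s: 1.23
tool_pos: [0.3303, 0.5204, 0.2633]
orientation: [-0.676, 0.077, -0.032, 0.732]
ft_force: [0.1, 0.3, 0.1]
opening: 0.0912
```

>>> {"name": "send_rows", "arguments": {
  "targets": [
    [[0.58, -0.4, -0.91, 0.08, -0.32, 0.1], [0.58, -0.4, -0.91, 0.08, -0.32, 0.1], [0.58, -0.4, -0.91, 0.08, -0.32, 0.1]]
  ]
}}

```text
time_s: 1.6
tool_pos: [0.3846, 0.3987, 0.2978]
orientation: [-0.648, 0.01, 0.079, 0.757]
ft_force: [0.1, 0.5, -0.3]
opening: 0.0913
```

>>> {"name": "send_rows", "arguments": {
  "targets": [
    [[0.32, -0.34, -1, 0.08, -0.32, 0.1], [0.32, -0.34, -1, 0.08, -0.32, 0.1], [0.32, -0.34, -1, 0.08, -0.32, 0.1]]
  ]
}}

```text
time_s: 1.98
tool_pos: [0.4388, 0.2786, 0.3137]
orientation: [-0.609, -0.056, 0.188, 0.769]
ft_force: [-0.4, -0.2, 0.7]
opening: 0.0912
```

>>> {"name": "send_rows", "arguments": {
  "targets": [
    [[0.06, -0.26, -1, 0.08, -0.32, 0.1], [0.06, -0.26, -1, 0.08, -0.32, 0.1], [0.06, -0.26, -1, 0.08, -0.32, 0.1], [0.06, -0.26, -1, 0.08, -0.32, 0.1]]
  ]
}}

```text
time_s: 2.48
tool_pos: [0.4889, 0.1684, 0.3117]
orientation: [-0.558, -0.122, 0.295, 0.766]
ft_force: [-0.5, -0.2, 0.3]
opening: 0.0914
```

```bash
python3 - <<'E'
from plan import *
p0,R0=here(); p1,R1=pose(.145,.13)
print(r.get_state()["joint_pos"])
p,R=p0,R0; N=3; sl=Slerp([0,1],Ro.concatenate([R0,R1]))
for i in range(1,N+1):
    f=i/N; pt=p0+(p1-p0)*f; Rt=sl(f); print(rel(p,R,pt,Rt).round(2).tolist(),pt); p,R=pt,Rt
E
```

```text
[ 0.1559  0.1121  1.9178  0.2557  1.4114 -2.1043]
[-0.14, -0.11, -0.76, 0.04, -0.21, 0.06] [0.5264 0.0841 0.2942]
[-0.27, -0.12, -0.72, 0.04, -0.21, 0.06] [ 0.5638 -0.0002  0.2768]
[-0.4, -0.13, -0.66, 0.04, -0.21, 0.06] [ 0.6013 -0.0845  0.2593]
```

>>> {"name": "send_rows", "arguments": {
  "targets": [
    [[-0.14, -0.11, -0.76, 0.04, -0.21, 0.06], [-0.14, -0.11, -0.76, 0.04, -0.21, 0.06]]
  ]
}}

```text
time_s: 2.72
tool_pos: [0.5274, 0.0842, 0.2943]
orientation: [-0.522, -0.168, 0.362, 0.754]
ft_force: [-0.4, 1.2, 0.3]
opening: 0.0912
```

>>> {"name": "send_rows", "arguments": {
  "targets": [
    [[-0.27, -0.12, -0.72, 0.04, -0.21, 0.06], [-0.27, -0.12, -0.72, 0.04, -0.21, 0.06]]
  ]
}}

```text
time_s: 2.98
tool_pos: [0.5653, 0.0002, 0.2766]
orientation: [-0.482, -0.211, 0.424, 0.737]
ft_force: [-0.3, 1.0, 0.5]
opening: 0.0912
```

>>> {"name": "send_rows", "arguments": {
  "targets": [
    [[-0.4, -0.13, -0.66, 0.04, -0.21, 0.06], [-0.4, -0.13, -0.66, 0.04, -0.21, 0.06], [-0.4, -0.13, -0.66, 0.04, -0.21, 0.06]]
  ]
}}

```text
time_s: 3.35
tool_pos: [0.6019, -0.0843, 0.26]
orientation: [-0.44, -0.252, 0.48, 0.716]
ft_force: [-0.4, 1.3, -0.2]
opening: 0.0914
```

```bash
cat > look.py <<'E'
from plan import *
import sys
np.set_printoptions(precision=4,suppress=True)
c,f=cal("wrist"); im,d=r.grab_frame("wrist")
ms=r.masks_of("wrist","key_grip"); print([(m["conf"],m["rect"]) for m in ms])
hsv=cv2.cvtColor(im,cv2.COLOR_BGR2HSV); bl=cv2.inRange(hsv,(105,120,30),(130,255,255))
Q=cloud(c,f,d,cv2.erode(bl,np.ones((3,3)))>0)
q=(Q-M)@np.stack([e1,yh,a],1)*1000
q=q[(abs(q[:,0])<45)&(abs(q[:,1])<45)&(q[:,2]>5)&(q[:,2]<90)]
h=np.percentile(q[:,2],90); t=q[abs(q[:,2]-h)<3]; print(len(q),len(t),"top",h,np.median(t[:,2]),cv2.minAreaRect(t[:,:2].astype(np.float32)))
_,_,vt=np.linalg.svd(t[:,:2]-t[:,:2].mean(0)); print("ang",np.arctan(vt[0][0]/vt[0][1]))
p,R=here(); print("tcp in key frame",(p-M)@np.stack([e1,yh,a],1)*1000, r.get_state()["joint_pos"])
for X in (M+.047*a,M+.067*a): 
    cv2.circle(im,tuple(proj(c,f,X).astype(int)),3,(0,0,255),1)
cv2.imwrite(sys.argv[1],im)
E
python3 look.py pics/w1.png
```

```text
[(0.69, [262.4, 178.7, 35.9, 80.1])]
1111 719 top 66.82553372837494 66.13284413982795 ((1.1165063381195068, 0.5578651428222656), (59.8134765625, 10.926736831665039), 82.36032104492188)
ang 0.12356388868357146
tcp in key frame [ -1.11    1.38  127.403] [-0.2001  0.4228  1.6466  0.0553  1.581  -2.9168]
```

View pics/w1.png

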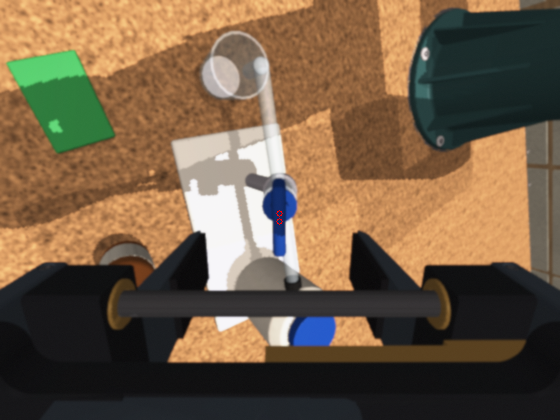

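```bash
sed -i 's/^M=M+.012\*xh/M=M+.012*xh+.001*e1+.0005*yh/' plan.py; python3 - <<'E'
from plan import *
p,R=here()
for h in (.08,.0465):
    p1,R1=pose(h,.125); print(rel(p,R,p1,R1).round(3).tolist())
E
```

```text
[-0.01, 0.552, -0.012, 0.014, -0.017, 0.011]
[-0.012, 0.831, -0.009, 0.014, -0.017, 0.011]
```

>>> {"name": "send_rows", "arguments": {
  "targets": [
    [[-0.01, 0.2, -0.012, 0.014, -0.017, 0.011], [-0.01, 0.4, -0.012, 0.014, -0.017, 0.011], [-0.01, 0.55, -0.012, 0.014, -0.017, 0.011], [-0.012, 0.65, -0.01, 0.014, -0.017, 0.011], [-0.012, 0.75, -0.01, 0.014, -0.017, 0.011], [-0.012, 0.82, -0.01, 0.014, -0.017, 0.011], [-0.012, 0.83, -0.01, 0.014, -0.017, 0.011], [-0.012, 0.83, -0.01, 0.014, -0.017, 0.011], [-0.012, 0.83, -0.01, 0.014, -0.017, 0.011]]
  ]
}}

```text
time_s: 4.58
tool_pos: [0.5558, -0.0713, 0.1737]
orientation: [-0.433, -0.254, 0.489, 0.714]
ft_force: [-0.4, 0.3, -0.1]
opening: 0.0913
```

```bash
python3 look.py pics/w2.png; python3 -c "
from plan import *
s=r.get_state();print(s)
p,R=here();p1,R1=pose(.0465,.125);print(rel(p,R,p1,R1).round(3))"
```

```text
[(0.97, [255.1, 212.2, 49.8, 126.6])]
2506 1424 top 66.72978572545395 66.05406088716344 ((0.18919587135314941, 0.7741279602050781), (61.9953727722168, 11.233429908752441), 82.46685028076172)
ang 0.12426792603021895
tcp in key frame [ 0.7736 -1.3135 28.2753] [-0.1943  0.4579  1.7792  0.0527  1.4258 -2.9353]
{'time_s': 4.675, 'joint_pos': array([-0.1943,  0.4579,  1.7792,  0.0527,  1.4258, -2.9353]), 'joint_vel': array([ 0.0001,  0.0021,  0.0022,  0.0026, -0.0006,  0.0018]), 'effort': array([ -0.0024, -77.1306, -37.86  ,   0.0654,   1.5753,   0.0408]), 'tool_pos': array([ 0.5557, -0.0713,  0.1736]), 'orientation': array([-0.4332, -0.2535,  0.4886,  0.7136]), 'ft_force': array([0.063 , 0.1518, 0.1589]), 'ft_torque': array([-0.0161, -0.2594,  0.0205]), 'opening': 0.09155454911091782}
[0.01  0.005 0.008 0.    0.001 0.   ]
```

View pics/w2.png

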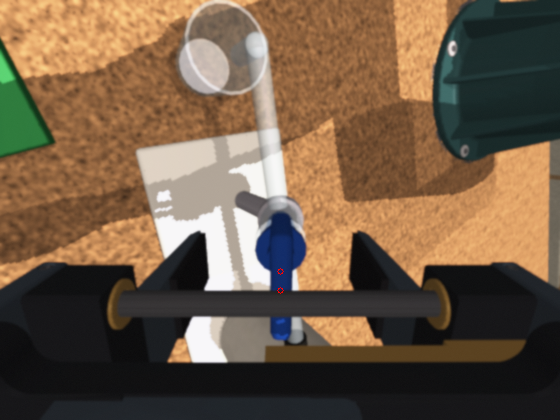

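>>> {"name": "send_rows", "arguments": {
  "targets": [
    [[0.017, 0.0, 0.004, 0, 0, 0], [0.017, 0.0, 0.004, 0, 0, 0]]
  ]
}}

```text
time_s: 4.92
tool_pos: [0.5559, -0.069, 0.1735]
orientation: [-0.433, -0.253, 0.489, 0.714]
ft_force: [0.6, -0.7, -0.8]
opening: 0.0912
```

>>> {"name": "send_rows", "arguments": {
  "targets": [
    [[0, 0, 0, 0, 0, 0], [0, 0, 0, 0, 0, 0], [0, 0, 0, 0, 0, 0], [0, 0, 0, 0, 0, 0], [0, 0, 0, 0, 0, 0], [0, 0, 0, 0, 0, 0], [0, 0, 0, 0, 0, 0], [0, 0, 0, 0, 0, 0], [0, 0, 0, 0, 0, 0], [0, 0, 0, 0, 0, 0]]
  ],
  "gripper": 1,
  "newtons": 60
}}

```text
time_s: 6.18
tool_pos: [0.5555, -0.069, 0.1736]
orientation: [-0.433, -0.253, 0.489, 0.714]
ft_force: [-4.7, 1.8, 5.2]
opening: 0.012
```

```bash
cat > st.py <<'E'
from plan import *
np.set_printoptions(precision=3,suppress=True)
s=r.get_state(); p,R=here(); B=np.stack([e1,yh,a],1)
z=-(R.as_matrix()[:,2]@B); ang=np.arctan2(-z[1],z[0])
print("t",s["time_s"],"tcp key mm",(p-M)@B*1000,"ang",ang,"deg to go",np.degrees(np.pi/2-ang),"F key",s["ft_force"]@B,"T tool-y",s["ft_torque"]@B,"open",s["opening"],"q",s["joint_pos"],"tilt",np.degrees(np.arccos(-R.as_matrix()[:,1]@a)))
E
python3 st.py
```

```text
t 6.175 tcp key mm [ 0.03   0.807 27.853] ang 0.12394075466500432 deg to go 82.89871784802888 F key [-6.963  0.315  2.029] T tool-y [0.136 1.048 0.022] open 0.011969462633176168 q [-0.191  0.458  1.78   0.054  1.427 -2.933] tilt 0.08077915033014367
```

>>> {"name": "send_rows", "arguments": {
  "targets": [
    [[0, 0.005, 0.003, 0, 0.04, 0], [0, 0.009, 0.003, 0, 0.12, 0], [0, 0.014, 0.003, 0, 0.2, 0], [0, 0.019, 0.003, 0, 0.28, 0], [0, 0.024, 0.003, 0, 0.36, 0], [0, 0.029, 0.003, 0, 0.44, 0], [0, 0.034, 0.003, 0, 0.52, 0], [0, 0.039, 0.003, 0, 0.6, 0]]
  ]
}}

```text
time_s: 7.18
tool_pos: [0.5537, -0.0684, 0.1705]
orientation: [-0.536, -0.079, 0.373, 0.753]
ft_force: [-1.9, 1.7, 12.8]
opening: 0.0119
```

```bash
python3 st.py
```

```text
t 7.175 tcp key mm [-0.062  0.865 24.215] ang 0.5974504847246545 deg to go 55.76860875723204 F key [-8.421  1.022  9.892] T tool-y [0.05  1.486 0.131] open 0.011881835032393472 q [-0.191  0.459  1.785  0.055  1.419 -2.459] tilt 0.017216041049217368
```

>>> {"name": "send_rows", "arguments": {
  "targets": [
    [[-0.002, 0.005, 0.003, 0, 0.08, 0], [-0.002, 0.01, 0.003, 0, 0.16, 0], [-0.002, 0.015, 0.003, 0, 0.24, 0], [-0.002, 0.02, 0.003, 0, 0.32, 0], [-0.002, 0.025, 0.003, 0, 0.4, 0], [-0.002, 0.03, 0.003, 0, 0.48, 0], [-0.002, 0.036, 0.003, 0, 0.56, 0], [-0.002, 0.041, 0.003, 0, 0.64, 0]]
  ]
}}

```text
time_s: 8.18
tool_pos: [0.5518, -0.0677, 0.1672]
orientation: [-0.612, 0.11, 0.228, 0.749]
ft_force: [0.3, 0.9, 18.1]
opening: 0.0119
```

```bash
python3 st.py
```

```text
t 8.175 tcp key mm [-0.185  0.973 20.346] ang 1.099949771690661 deg to go 26.977520405746645 F key [-9.083  0.946 15.711] T tool-y [0.184 1.662 0.157] open 0.011887576438648514 q [-0.19   0.459  1.791  0.055  1.411 -1.957] tilt 0.0896834855173854
```

>>> {"name": "send_rows", "arguments": {
  "targets": [
    [[0, 0.008, 0, 0, 0.07, 0], [0, 0.015, 0, 0, 0.14, 0], [0, 0.022, 0, 0, 0.21, 0], [0, 0.028, 0, 0, 0.28, 0], [0, 0.033, 0, 0, 0.35, 0], [0, 0.037, 0, 0, 0.42, 0]]
  ]
}}

```text
time_s: 8.93
tool_pos: [0.5505, -0.0673, 0.1648]
orientation: [-0.641, 0.231, 0.124, 0.721]
ft_force: [2.3, 0.0, 34.7]
opening: 0.0115
```

```bash
python3 st.py
```

```text
t 8.925 tcp key mm [-0.126  1.04  17.549] ang 1.42953251071497 deg to go 8.093820459292091 F key [-15.487   0.693  31.153] T tool-y [-0.159  2.857  0.036] open 0.011548023264300454 q [-0.19   0.46   1.795  0.055  1.405 -1.627] tilt 0.15916287521633618
```

>>> {"name": "send_rows", "arguments": {
  "targets": [
    [[0, 0.001, 0, 0, 0.05, 0], [0, 0.002, 0, 0, 0.1, 0], [0, 0.003, 0, 0, 0.15, 0], [0, 0.003, 0, 0, 0.18, 0], [0, 0.003, 0, 0, 0.18, 0]]
  ]
}}

```text
time_s: 9.55
tool_pos: [0.5506, -0.0672, 0.1647]
orientation: [-0.648, 0.281, 0.079, 0.703]
ft_force: [1.4, -1.3, 34.9]
opening: 0.0118
```

```bash
python3 st.py
```

```text
t 9.55 tcp key mm [-0.11   1.126 17.543] ang 1.5694350114525477 deg to go 0.07799762370299564 F key [-16.004  -0.872  31.116] T tool-y [-0.437  2.908  0.   ] open 0.011846855792723187 q [-0.19   0.46   1.795  0.055  1.405 -1.487] tilt 0.17840040881893363
```

>>> {"name": "send_rows", "arguments": {
  "targets": [
    [[0, -0.008, 0, 0, 0, 0], [0, -0.016, 0, 0, 0, 0], [0, -0.023, 0, 0, 0, 0], [0, -0.028, 0, 0, 0, 0], [0, -0.028, 0, 0, 0, 0], [0, -0.028, 0, 0, 0, 0]]
  ]
}}

```text
time_s: 10.3
tool_pos: [0.5506, -0.0673, 0.165]
orientation: [-0.648, 0.282, 0.08, 0.703]
ft_force: [0.2, 3.7, 9.1]
opening: 0.0118
```

```bash
python3 st.py
```

```text
t 10.3 tcp key mm [-0.234  1.037 17.81 ] ang 1.569178631467383 deg to go 0.09268711480455966 F key [-5.35   3.64   7.465] T tool-y [0.488 0.78  0.053] open 0.011804302147434139 q [-0.19   0.461  1.794  0.055  1.408 -1.488] tilt 0.051210712015656544
```

>>> {"name": "send_rows", "arguments": {
  "targets": [
    [[0, -0.004, 0, 0, 0, 0], [0, -0.004, 0, 0, 0, 0]]
  ]
}}

```text
time_s: 10.55
tool_pos: [0.5506, -0.0673, 0.1651]
orientation: [-0.648, 0.282, 0.08, 0.703]
ft_force: [0.3, 4.7, 4.8]
opening: 0.0115
```

>>> {"name": "send_rows", "arguments": {
  "targets": [
    [[0, -0.004, 0, 0, 0, 0], [0, -0.004, 0, 0, 0, 0], [0, -0.004, 0, 0, 0, 0], [0, -0.004, 0, 0, 0, 0], [0, -0.004, 0, 0, 0, 0], [0, -0.004, 0, 0, 0, 0], [0, -0.004, 0, 0, 0, 0], [0, -0.004, 0, 0, 0, 0]]
  ],
  "gripper": 0.2
}}

```text
time_s: 11.55
tool_pos: [0.5504, -0.0675, 0.1651]
orientation: [-0.648, 0.282, 0.08, 0.703]
ft_force: [-0.2, -0.1, -0.9]
opening: 0.0728
```

>>> {"name": "send_rows", "arguments": {
  "targets": [
    [[0, -0.2, 0, 0, 0, 0], [0, -0.4, 0, 0, 0, 0], [0, -0.6, 0, 0, 0, 0], [0, -0.8, 0, 0, 0, 0], [0, -0.85, 0, 0, 0, 0], [0, -0.85, 0, 0, 0, 0]]
  ]
}}

```text
time_s: 12.3
tool_pos: [0.599, -0.0824, 0.2531]
orientation: [-0.648, 0.282, 0.08, 0.703]
ft_force: [0.3, 0.2, 0.0]
opening: 0.0727
```

```bash
cat > fin.py <<'E'
from plan import *
np.set_printoptions(precision=3,suppress=True)
print(r.get_state()["time_s"]); ims=[]
for n in ("wrist","top","scene"):
    c,f=cal(n); im,d=r.grab_frame(n); ims.append(im.copy())
    hsv=cv2.cvtColor(im,cv2.COLOR_BGR2HSV); bl=cv2.inRange(hsv,(105,120,30),(130,255,255))
    Q=cloud(c,f,d,cv2.erode(bl,np.ones((3,3)))>0); q=(Q-M)@np.stack([e1,yh,a],1)*1000
    q=q[(abs(q[:,0])<45)&(abs(q[:,1])<45)&(q[:,2]>30)&(q[:,2]<90)]
    if len(q)<40: print(n,"few"); continue
    h=np.percentile(q[:,2],90); t=q[abs(q[:,2]-h)<3]; _,_,vt=np.linalg.svd(t[:,:2]-t[:,:2].mean(0))
    print(n,len(t),"top",h,np.median(t[:,2]),cv2.minAreaRect(t[:,:2].astype(np.float32)),"ang",np.arctan2(abs(vt[0][0]),vt[0][1]*np.sign(vt[0][0])))
    if n!="wrist":
        for t in ["beaker_rim","reagent","slidebox"]:
            for m in r.masks_of(n,t)[:1]: print(n,t,m["rect"])
cv2.imwrite("pics/f.png",np.hstack([cv2.resize(i,(400,300)) for i in (ims[0],ims[2])]))
E
python3 fin.py
```

```text
12.3
wrist 725 top 56.94452486016156 56.06667606935902 ((-1.6080207824707031, 2.0883686542510986), (10.858162879943848, 59.719356536865234), 89.8252944946289) ang 1.5963524941719998
top 122 top 57.104446780372975 56.24635365880252 ((-2.285360336303711, 3.127535104751587), (9.418052673339844, 56.45846176147461), 89.49897003173828) ang 1.608909555234617
top reagent [312.8, 151.1, 33.8, 37.3]
scene 79 top 55.91921211451449 55.02388486665007 ((17.73830795288086, -0.8581299781799316), (8.696995735168457, 25.028274536132812), 86.81919860839844) ang 1.69319578340651
scene beaker_rim [112.9, 264.0, 47.2, 52.5]
scene reagent [281.8, 264.7, 39.0, 64.5]
scene slidebox [164.4, 344.6, 71.4, 69.2]
```

View pics/f.png

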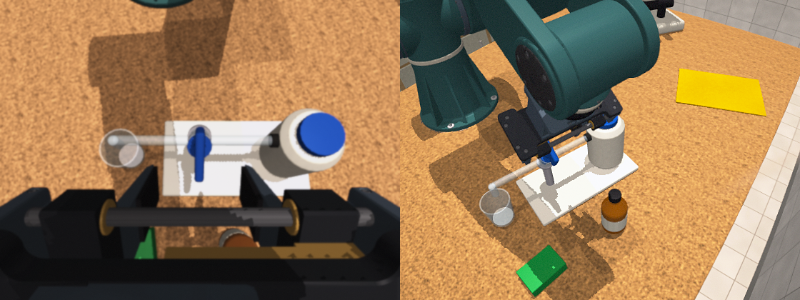

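```bash
python3 -c "
from rig import r
print(r.hand_in())"
```

```text
the job is handed in; nothing more can be done
None
```

The key is closed and appears fully home. I gripped its handle and turned it about 83° clockwise while pressing, then eased the push, let go and backed off about 100 mm along the axis. I handed the job in at about 13 s.

- **Sink during the turn:** the key sank steadily, by about 10.3 mm at the tool. The push was 10–16 N for most of the turn. It rose to 31 N when the key stopped sinking about 8° before the end, and it sank no further over those last 8°. I take that as the collar meeting the barrel.
- **Depth after release:** the wrist camera shows the handle's top 56–57 mm from the mouth, against 56 mm when fully home. It measured 66–67 mm before. A gap of about 1 mm is too small for me to rule out from the pictures.
- **Angle after release:** the tool ended at 1.569 rad. Two fits of the wrist picture gave 1.568 and 1.596, so the handle stands squarely across the tube. The top camera gave 1.56–1.61. The scene camera disagreed at 1.69, but it saw only part of the handle, so I set it aside.
- **Surroundings:** the beaker, bottle and slide box show in the same places as before in the scene camera. The top camera's networks found only the bottle at the end, also unmoved. The tool's force reading after backing off was about zero.

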